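# Roll a packed glass column into its cradle and set the keeper

## Task

Put the packed glass column away so that it cannot roll off: roll it gently along the white bed by pushing its side, without lifting it, over the low lip until it drops into the metal cradle, and do not let it climb the higher far lip. Then slide the keeper plate up behind it until it just touches, and leave both at rest with nothing else disturbed.

Things in the scene. Friction and masses are not known exactly. Their poses are not given: they have to be found in the camera images.
- bed: White plastic plate fixed on the bench, 430 mm along its x, 170 along its y, 20 thick; origin at the centre of its underside (top at z = 20 mm). Its x axis is the rolling direction, to the robot's left within about 20 degrees. Along x come the keeper, the column, the cradle and, at the +x end, a 14 mm high end curb.
- rails: Two steel guide rails along the bed's long edges, 8 mm wide, 10 mm high above the bed top, 147 mm clear between them; same origin and axes as the bed. They carry the clamped cradle, whose place along x is NOT MEASURED and differs each time: the axis of a seated column lies anywhere from x = +60 to +140 mm in this frame, to be seen or felt.
- cradle_zone (a point): Middle of the range of cradle places (x = +100 mm on the bed top), not the cradle itself. The cradle is two aluminium lips across the bed: near lip 3 mm high, 6 wide along x; far lip 10 mm high, 8 wide; 29 mm between. A rolling column meets the near lip 28 mm before its seat, takes up to about 10 N to get over, then drops forward into the seat, its axis 9.5 mm past that lip. Pushed on, it climbs the far lip.
- column: Packed glass column with steel end caps, a slippery smooth cylinder 54 mm in diameter, 120 mm long, lying on the bed across the rolling direction, about 0.34 kg; origin at its middle, y along its axis. Its axis is 27 mm above the bed top on the bed and about 29 mm in the cradle, where only the two lips carry it. It rolls freely and coasts if let go. Fragile: push gently, under 18 N.
- keeper (a joint): Travel of the keeper plate along the bed's +x, in m: 0 at the -x end, up to 0.30. It stays where it is left; it slides with about 1.5 N of friction plus 3 N per m/s. Its front face is at x = -170 mm + this value in the bed's frame.
- keeper_face (a point): Middle of the keeper's front (+x) face, 27 mm above the bed top; axes as the bed's. The keeper is an upright aluminium plate across the bed, 10 mm thick (extending to -x from here), 140 mm wide, from 1 to 33 mm above the bed top. Push it on its back face, or grip it. Pushed firmly against the column it drives the column up the far lip.
- keeper_grip (a point): Centre of the grip on top of the keeper: a block 12 mm thick along the bed's x, 40 mm wide, from 33 to 53 mm above the bed top; axes as the bed's. Its front is flush with the keeper's front face.
- jar: Bystander: small closed glass jar, 60 mm across, 70 mm high, standing beyond the bed; origin at its underside. Leave alone.
- beaker: Bystander: clear plastic cup, 56 mm across, 65 mm high, standing beyond the bed; origin at its underside. Leave alone.
- stopper: Bystander: black rubber stopper, up to 36 mm across, 30 mm high, on the bench on the robot's side of the bed; origin at its underside. Leave alone.
- spatula: Bystander: steel spoon, 160 mm long, lying on the bench on the robot's side of the bed; origin at its underside. Leave alone.
- collar: Bystander: cork ring, 52 mm across, 14 mm high, lying beyond the bed; origin at its underside. Leave alone.
- bottle_a: Bystander: amber bottle, 66 mm across, 150 mm high, far right; origin at its underside. Leave alone.
- bottle_b: Bystander: glass jar with black cap, 76 mm across, 130 mm high, far left; origin at its underside. Leave alone.

How it is judged (in metres and radians):
On the way, in this order (a step that is already met when the one before it is completed fails the run):
1. the column is rolling along the bed (it has turned at least 35 degrees about its own axis) (angle between column's own z axis and vertical above 0.6 rad).
2. the column lies in the cradle, at rest and let go, with its weight on the two lips (contact force between column and rails above 1.5 N and height (world z) of column between 0.0475 and 0.0505 m and angle between the y axis of column and the y axis of bed, either way round below 0.06 rad and linear speed of column below 0.01 m/s and contact force between the fingers and column below 0.05 N), for 0.2 s.
3. the keeper has been slid up to within 3 mm of the column (contact force between column and rails above 1.5 N and height (world z) of column between 0.0475 and 0.0505 m and angle between the y axis of column and the y axis of bed, either way round below 0.06 rad and x of column in the frame of keeper_face below 0.03 m), for 0.2 s.
At the end, for the whole second after the job is handed in: The column rests in the cradle (its weight on the cradle's lips, its axis 27.5 to 30.5 mm above the bed top, square to the bed within 0.06 rad), still (under 10 mm/s), with the keeper's face within 3 mm of its side (all of step 3 and linear speed of column below 0.01 m/s); the robot touches nothing.
It fails at once if the column is lifted or climbs the far lip: its axis rises more than 35 mm above the bed top (overrun) (height (world z) of column above 0.055 m).
It fails at once if the robot presses the glass column with more than 18 N (contact force between the arm and column above 18 N).
It fails at once if the fingers press the glass column with more than 18 N (contact force between the fingers and column above 18 N).
It fails at once if a bystander is moved by more than 20 mm (distance of any of jar, beaker, stopper, spatula, collar, bottle_a, bottle_b from where it was at the start of the episode above 0.02 m).
It also fails if it takes over 64 s, if anything falls off the work surface, if the arm or the gripper's body presses on something with over 40 N, if the wrist force passes 120 N, or if a joint passes its speed limit or range.

## Robot

A 7-joint arm with a two-finger parallel gripper is mounted at the origin on the work surface. World frame = base frame: x ahead of the robot, y to its left, z up, the work surface at z = 0. Lengths are in mm, angles in rad, forces in N, time in s.
With the tool pointing down it reaches from about 400 to 875 mm from the base axis. Payload 4.4 kg.
Tool frame: the origin (TCP) lies midway between the tips of the shut fingers; the grasp point (between the pads) lies 19 mm behind it (manip.pinch_z is the distance from the TCP to the grasp point, in mm); z points along the fingers, y is the direction in which the jaws open and shut (so a half turn about z gives the same grasp; the last joint's range is limited). The gripper opens to 85 mm and grips with 20 to 120 N. Pads are 22 mm wide; open, the fingers measure 114 mm over their backs; the gripper's body (76 mm by 85 mm) begins 54 mm behind the grasp point. The pads swing forward as they close: fully open they stand 13 mm farther back than shut.
Start: joints at [1.056, 0.628, 0.038, 1.517, -0.027, 0.996, -0.02], TCP at [282.053, -585.631, 231.313] pointing down, gripper open.
Joint ranges: [-3.06, 3.06], [-0.37, 2.12], [-1.25, 1.32], [0.18, 2.47], [-1.1, 4.24], [0.23, 1.98], [-2.94, 2.94]. Speed limits (rad/s): [2.57, 2.57, 3.14, 3.14, 3.14, 3.14, 3.14].

## Interface

Orientations are given as a rotation vector (axis times angle).
In Python, from workcell import sensors, cams, workorder, manip gives the robot as it stands.
- The arm moves only by the shell command python3 -m inch 'ROWS' [FORCE]. ROWS is JSON, a list of rows, each an object with "angular": the turn, a rotation vector about the tool's x, y, z in rad, a list of three; "xyz": the shift along the tool's x, y, z in mm, a list of three; "gripper": the opening, from 0 (shut) to 1 (fully open). In form: [{"angular": [ax, ay, az], "xyz": [dx, dy, dz], "gripper": gripper}, ...]. A call has 1 to 20 rows; each row is the pose to reach, as a shift and turn from the pose commanded when the call began, along the tool's axes at that moment; what a row does not reach only later rows make up. A row lasts 1/10 s, in which the tool goes at most 50 mm and 8.59 degrees, less where a joint would pass 70% of its speed; a pose out of reach is approached as far as the arm can. A call with a gripper value outside its range is refused whole. The fingers move at their own pace and stop on an object; FORCE is the grip in N (left out, the last holds). Time passes only in rows, so rows that repeat a pose let the fingers close. It gives the time, the measured TCP pose, the force and the opening at its end, in the units of the state.
- sensors.state(): the state, without advancing time (a new reading comes with each control period).
- cams.read_camera(name): name is "side" or "top"; returns the picture (480x640x3 uint8, red, green, blue); there is no depth.
- cams.camera_info(name): a dict with "fx", "fy", "cx", "cy" (pixels), "dist" ([k1, k2, p1, p2, k3] as OpenCV has them; the pictures are not rectified), "position" and "orientation" of the camera in the world. Camera axes: x right, y down, z forward; pixel columns grow to the right and rows downward; lengths in mm; the calibration is good to about 2 mm. A picture is of the moment at which its call begins. camera_info takes no time and is no camera call.
- workorder.finish_job(): hands the job in, once; it reports no verdict.
The state is a dict: "clock": time; "q": joint angles; "joint_vel": joint speeds; "joint_efforts": joint torques, N m; "position": TCP position; "eef_rot": TCP orientation; "wrist_force": force on the tool from outside, world axes, zero at the start; "moment": the same for the moment, N m; "opening": opening from 0.0 (shut) to 1.0 (fully open).
Only numpy, scipy, OpenCV 4.12 (cv2) and the standard library are available. Lean on these libraries where they do the work, as an engineer would, in place of code of your own. Each camera call takes 0.05 s, during which the arm holds its last target.

## Working session

There is one attempt and no reset: what is moved stays moved. The work goes in short steps, Python scripts to look and compute and a shell command to move; the robot and the scene stay as the last step left them, time stands still between calls to the robot, and variables do not carry over. Pictures are saved under pics/ and viewed, and the job is handed in when it is done.

```bash
ls; mkdir -p pics
python3 - <<'E'
from workcell import sensors,cams,workorder,manip
import cv2
print(sensors.state()); print(manip.pinch_z)
for n in("side","top"):
    print(n,cams.camera_info(n))
    cv2.imwrite(f"pics/{n}0.png",cams.read_camera(n)[:,:,::-1])
E
```

```text
pics
{'clock': 0.0, 'q': array([ 1.0562035 ,  0.62930539,  0.03845104,  1.5183676 , -0.02703127,
        0.99631329, -0.01997469]), 'joint_vel': array([0.00049683, 0.00035659, 0.00073606, 0.00017684, 0.00192921,
       0.00143523, 0.00030521]), 'joint_efforts': array([-3.72761815e-05, -5.63401294e+01,  1.22604132e+00, -1.93448782e+01,
        1.09991734e-02,  1.02198686e-02, -7.40268433e-06]), 'position': array([ 281.77886108, -585.05304381,  230.41578047]), 'eef_rot': array([-3.06104566e+00, -6.98655362e-01,  6.58047622e-04]), 'wrist_force': array([-0.70169542, -0.66228804, -0.27373977]), 'moment': array([-0.01079477, -0.01979978,  0.04177033]), 'opening': 0.998934591045965}
18.700000000000003
side {'fx': 497.40593416847537, 'fy': 497.40593416847537, 'cx': 318.4829558629387, 'cy': 235.63272971467535, 'dist': array([-0.09053156,  0.        ,  0.        ,  0.        ,  0.        ]), 'position': array([231.32572565, 745.54911093, 599.19538675]), 'orientation': array([-0.6055173 ,  2.52168713, -1.36295105])}
top {'fx': 442.5256334437879, 'fy': 442.5256334437879, 'cx': 322.9604354249375, 'cy': 237.93694181234036, 'dist': array([-0.08500425,  0.        ,  0.        ,  0.        ,  0.        ]), 'position': array([511.38009757,  -8.24401207, 942.64900053]), 'orientation': array([-2.19116622,  2.15980868, -0.08060745])}
```

View pics/top0.png

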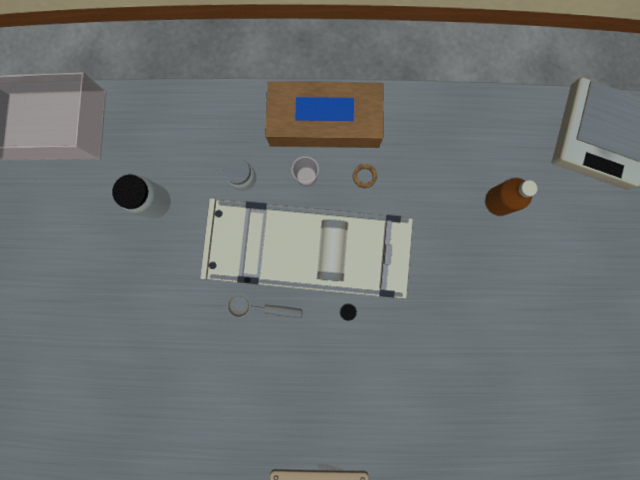

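View pics/side0.png

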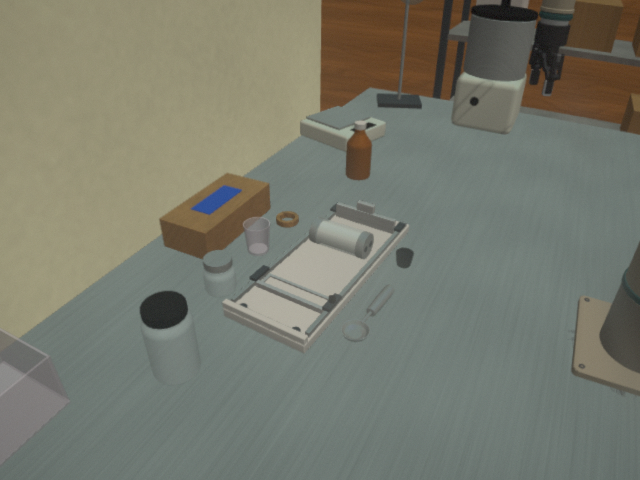

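Run:
```python
import cv2
a=cv2.imread("pics/top0.png")[190:310,195:425]; cv2.imwrite("pics/top0z.png",cv2.resize(a,None,fx=3.4,fy=3.4,interpolation=cv2.INTER_CUBIC))
a=cv2.imread("pics/side0.png")[190:350,215:425]; cv2.imwrite("pics/side0z.png",cv2.resize(a,None,fx=3.7,fy=3.7,interpolation=cv2.INTER_CUBIC))
```

```text
(no output)
```

View pics/top0z.png

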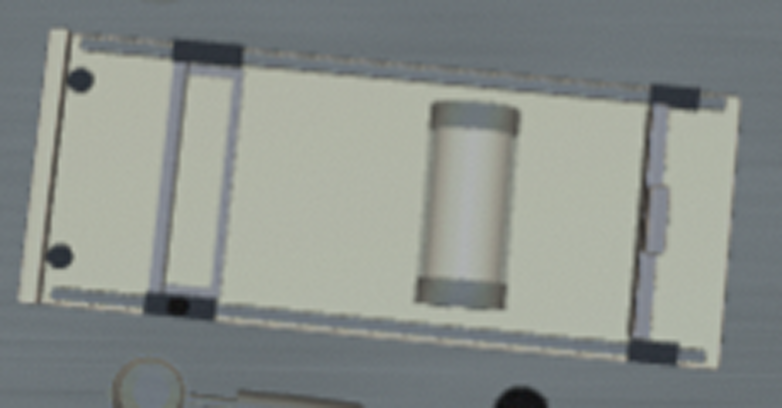

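View pics/side0z.png

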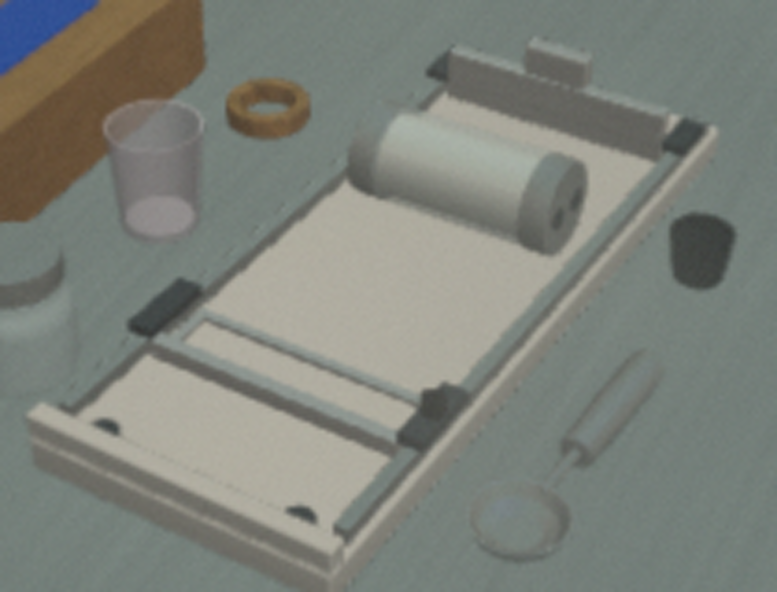

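```bash
cat > h.py <<'E'
import numpy as np,cv2
from scipy.spatial.transform import Rotation as R
from workcell import sensors,cams
def cam(n):
    c=cams.camera_info(n);K=np.array([[c['fx'],0,c['cx']],[0,c['fy'],c['cy']],[0,0,1]])
    Rc=R.from_rotvec(c['orientation']).as_matrix();return K,np.array(c['dist']),Rc,np.array(c['position'])
def px2w(n,uv,z):
    K,d,Rc,p=cam(n);q=cv2.undistortPoints(np.array(uv,float).reshape(-1,1,2),K,d)[:,0]
    r=np.c_[q,np.ones(len(q))]@Rc.T
    return p+r*((np.asarray(z)-p[2])/r[:,2])[:,None]
def w2px(n,P):
    K,d,Rc,p=cam(n);return cv2.projectPoints(np.array(P,float).reshape(-1,3),Rc.T,-Rc.T@p,K,d)[0][:,0]
def bw(b,P): # bed->world, b=(x,y,yaw)
    P=np.atleast_2d(np.array(P,float));c,s=np.cos(b[2]),np.sin(b[2])
    return np.c_[b[0]+c*P[:,0]-s*P[:,1],b[1]+s*P[:,0]+c*P[:,1],P[:,2]]
def wb(b,P):
    P=np.atleast_2d(np.array(P,float));c,s=np.cos(b[2]),np.sin(b[2]);d=P[:,:2]-np.array(b[:2])
    return np.c_[c*d[:,0]+s*d[:,1],-s*d[:,0]+c*d[:,1],P[:,2]]
E
python3 - <<'E'
from h import *
from scipy.optimize import least_squares
t=lambda X,Y:(195+X/3.4,190+Y/3.4)
s=lambda X,Y:(215+X/3.7,190+Y/3.7)
# bed x to +world y, bed y to -world x (far side = -y)
TB=[(-215,-85,20),(-215,85,20),(215,-85,34),(215,85,34)]
TP=[t(740,97),t(720,367),t(50,30),t(20,302)]
SB=[(215,-85,34),(215,85,34),(-215,85,20)]
SP=[s(30,412),s(340,550),s(717,130)]
f=lambda b:np.r_[(w2px('top',bw(b,TB))-TP).ravel(),(w2px('side',bw(b,SB))-SP).ravel()]
r=least_squares(f,[550,0,1.57],x_scale=[100,100,1]);print(r.x,np.degrees(r.x[2]),r.fun.round(1))
b=r.x;np.save('bed.npy',b)
rr=lambda n,uv,z:wb(b,px2w(n,uv,z)).round(1).tolist()
print('near lip near edge z23',rr('top',[t(241,70),t(222,293)],23))
print('far lip far edge z30',rr('top',[t(175,60),t(150,293)],30))
print('far lip near edge',rr('top',[t(188,62),t(166,290)],30))
print('keeper top front/back z53',rr('top',[t(652,105),t(636,338),t(666,105),t(651,338)],53))
print('grip top z73',rr('top',[t(652,187),t(648,250),t(667,187),t(664,250)],73))
print('col',rr('top',[t(432,105),t(416,303),t(519,110),t(505,308)],47))
print('side near lip top near edge z23',rr('side',[s(205,318),s(420,403)],23))
print('stopper/spat',px2w('top',[t(520,395),t(150,380)],20).round(0).tolist())
E
```

```text
[564.82930354  30.1810824    1.49527276] 85.67281812155287 [ 1.1 -1.1  0.9  0.5 -0.1 -0.4 -0.3  0.8 -0.6  0.8 -0.8  1.1  1.2 -1. ]
near lip near edge z23 [[96.1, -71.2, 23.0], [93.9, 66.6, 23.0]]
far lip far edge z30 [[136.2, -72.9, 30.0], [136.6, 70.5, 30.0]]
far lip near edge [[128.1, -72.3, 30.0], [127.0, 67.8, 30.0]]
keeper top front/back z53 [[-154.7, -68.1, 53.0], [-156.2, 70.3, 53.0], [-163.0, -68.9, 53.0], [-165.0, 69.6, 53.0]]
grip top z73 [[-155.9, -17.8, 73.0], [-156.5, 18.8, 73.0], [-164.6, -18.5, 73.0], [-165.7, 18.0, 73.0]]
col [[-24.0, -57.1, 47.0], [-25.2, 61.5, 47.0], [-76.2, -58.7, 47.0], [-78.1, 59.7, 47.0]]
side near lip top near edge z23 [[100.6, -66.3, 23.0], [100.3, 59.4, 23.0]]
stopper/spat [[446.0, -54.0, 20.0], [452.0, 172.0, 20.0]]
```

```bash
cat >> h.py <<'E'
b=np.load('bed.npy') if __import__('os').path.exists('bed.npy') else None
def rel(bx,by,z,flip=False):
    s=sensors.state();T=R.from_rotvec(s['eef_rot'])
    a=b[2]+(np.pi if flip else 0)
    X=np.array([np.cos(a),np.sin(a),0]);Z=np.array([0,0,-1.]);G=R.from_matrix(np.c_[X,np.cross(Z,X),Z])
    d=bw(b,[[bx,by,z]])[0]-s['position']
    print('xyz',T.inv().apply(d).round(1),'ang',(T.inv()*G).as_rotvec().round(4))
def st():
    s=sensors.state();T=R.from_rotvec(s['eef_rot']).as_matrix()
    f=R.from_rotvec([0,0,-b[2]]).apply(s['wrist_force'])
    print('t',round(s['clock'],2),'bed',wb(b,[s['position']])[0].round(1),'yaw',round(np.arctan2(T[1,0],T[0,0])-b[2],4),'tilt',T[:2,2].round(4),'Fbed',f.round(2),'op',round(s['opening'],3))
E
python3 -c "
from h import *
st();rel(-115,0,150)"
```

```text
t 0.1 bed [-634.9  235.8  230.5] yaw -1.0464 tilt [-0.0008  0.0015] Fbed [-0.29  0.93  0.09] op 1.001
xyz [ 464.4 -331.9   81. ] ang [-1.6000e-03 -9.0000e-04 -1.0464e+00]
```

```bash
python3 -m inch '[{"angular":[0,0,-1.046],"xyz":[464,-332,40],"gripper":1},{"angular":[0,0,-1.046],"xyz":[464,-332,40],"gripper":1},{"angular":[0,0,-1.046],"xyz":[464,-332,40],"gripper":1},{"angular":[0,0,-1.046],"xyz":[464,-332,40],"gripper":1},{"angular":[0,0,-1.046],"xyz":[464,-332,40],"gripper":1},{"angular":[0,0,-1.046],"xyz":[464,-332,40],"gripper":1},{"angular":[0,0,-1.046],"xyz":[464,-332,40],"gripper":1},{"angular":[0,0,-1.046],"xyz":[464,-332,40],"gripper":1},{"angular":[0,0,-1.046],"xyz":[464,-332,40],"gripper":1},{"angular":[0,0,-1.046],"xyz":[464,-332,40],"gripper":1},{"angular":[0,0,-1.046],"xyz":[464,-332,40],"gripper":1},{"angular":[0,0,-1.046],"xyz":[464,-332,40],"gripper":1},{"angular":[0,0,-1.046],"xyz":[464,-332,80],"gripper":1},{"angular":[0,0,-1.046],"xyz":[464,-332,80],"gripper":1},{"angular":[0,0,-1.046],"xyz":[464,-332,80],"gripper":1},{"angular":[0,0,-1.046],"xyz":[464,-332,80],"gripper":1}]'
python3 -c "
from h import *
st();rel(-115,0,27)
for n in('top','side'): cv2.imwrite(f'pics/{n}1.png',cams.read_camera(n)[150:350,190:440,::-1].repeat(3,0).repeat(3,1))"
```

```text
clock: 1.7
position: [556.5, -86.2, 152.4]
eef_rot: [2.305, 2.133, 0.001]
wrist_force: [0.4, -0.1, 0.7]
opening: 1.002
t 1.7 bed [-116.7   -0.4  152.4] yaw -0.0022 tilt [ 0.0013 -0.0005] Fbed [-0.08 -0.43  0.66] op 1.002
xyz [  1.8  -0.6 125.4] ang [ 0.0013  0.0004 -0.0022]
```

View pics/side1.png

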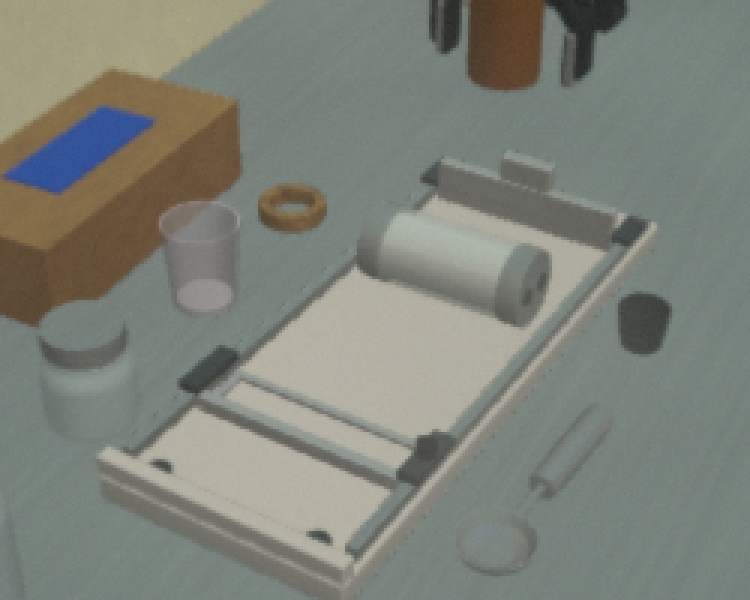

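View pics/top1.png

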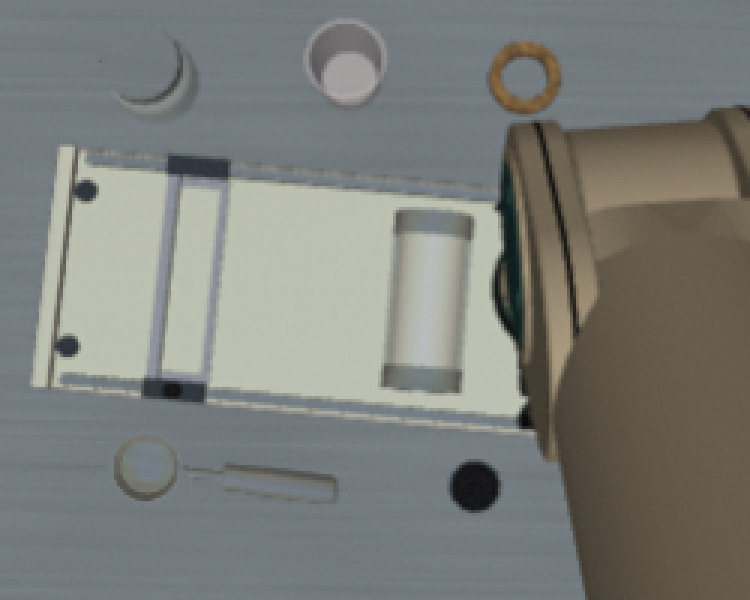

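```bash
python3 -m inch '[{"angular":[0,0,0],"xyz":[2,0,30],"gripper":1},{"angular":[0,0,0],"xyz":[2,0,60],"gripper":1},{"angular":[0,0,0],"xyz":[2,0,80],"gripper":1},{"angular":[0,0,0],"xyz":[2,0,80],"gripper":1},{"angular":[0,0,0],"xyz":[2,0,80],"gripper":1}]'
python3 -c "
from h import *
st();rel(-115,0,27)
for n in('side',): cv2.imwrite(f'pics/{n}2.png',cams.read_camera(n)[150:350,190:440,::-1].repeat(3,0).repeat(3,1))"
```

```text
clock: 2.3
position: [556.8, -83.6, 72.3]
eef_rot: [2.304, 2.134, 0.001]
wrist_force: [0.1, 1.3, 0.4]
opening: 1.001
t 2.3 bed [-114.    -0.6   72.3] yaw -0.0011 tilt [ 0.0012 -0.0001] Fbed [ 1.35 -0.02  0.37] op 1.001
xyz [-1.  -0.6 45.3] ang [ 0.0012  0.     -0.0011]
```

View pics/side2.png

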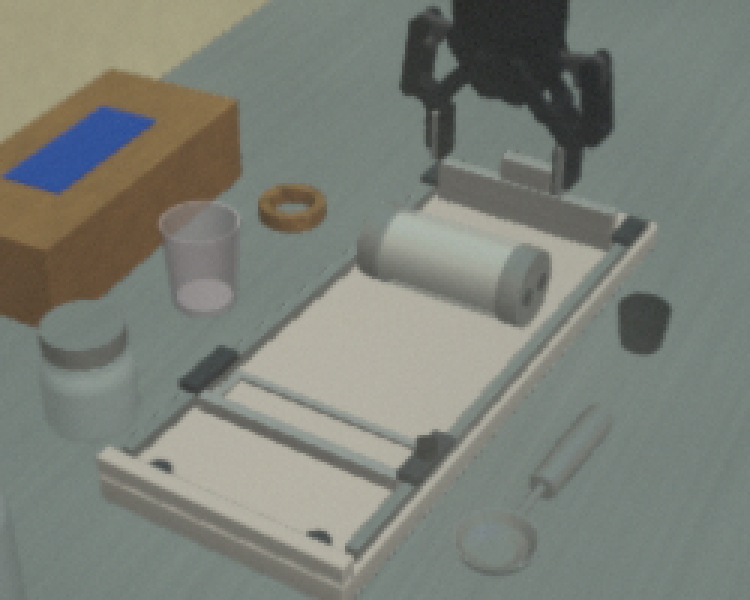

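```bash
python3 -m inch '[{"angular":[0,0,0],"xyz":[0,0,15],"gripper":1},{"angular":[0,0,0],"xyz":[0,0,30],"gripper":1},{"angular":[0,0,0],"xyz":[0,0,45],"gripper":1},{"angular":[0,0,0],"xyz":[0,0,45],"gripper":1},{"angular":[0,0,0],"xyz":[0,0,45],"gripper":1}]'
python3 -c "
from h import *
st()
for n in('side',): cv2.imwrite(f'pics/{n}3.png',cams.read_camera(n)[150:350,190:440,::-1].repeat(3,0).repeat(3,1))"
```

```text
clock: 2.85
position: [556.6, -83.2, 26.8]
eef_rot: [2.304, 2.135, 0.001]
wrist_force: [0.2, 0.5, 0.4]
opening: 1.004
t 2.85 bed [-113.7   -0.3   26.8] yaw -0.0006 tilt [ 0.0006 -0.    ] Fbed [ 0.55 -0.13  0.36] op 1.004
```

View pics/side3.png

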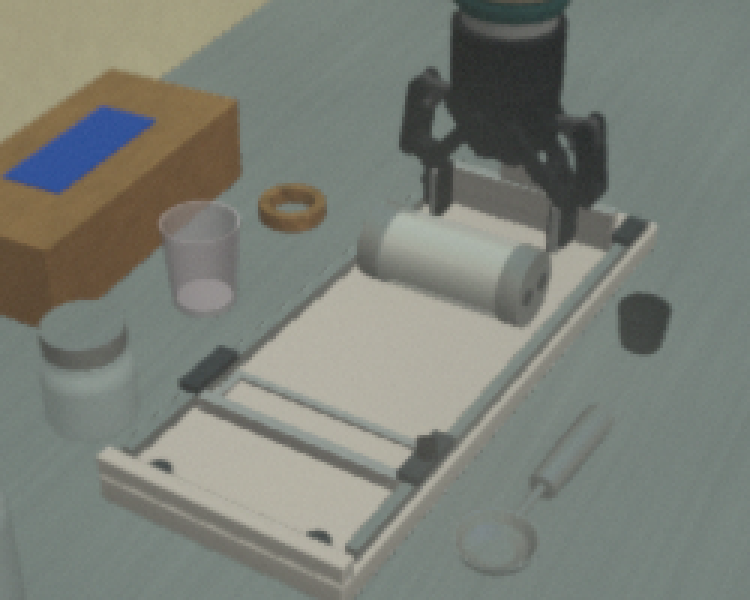

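```bash
python3 -m inch '[{"angular":[0,0,0],"xyz":[3,0,0],"gripper":1},{"angular":[0,0,0],"xyz":[6,0,0],"gripper":1},{"angular":[0,0,0],"xyz":[9,0,0],"gripper":1},{"angular":[0,0,0],"xyz":[12,0,0],"gripper":1},{"angular":[0,0,0],"xyz":[15,0,0],"gripper":1},{"angular":[0,0,0],"xyz":[17,0,0],"gripper":1},{"angular":[0,0,0],"xyz":[19,0,0],"gripper":1},{"angular":[0,0,0],"xyz":[21,0,0],"gripper":1},{"angular":[0,0,0],"xyz":[23,0,0],"gripper":1},{"angular":[0,0,0],"xyz":[25,0,0],"gripper":1},{"angular":[0,0,0],"xyz":[27,0,0],"gripper":1},{"angular":[0,0,0],"xyz":[29,0,0],"gripper":1},{"angular":[0,0,0],"xyz":[31,0,0],"gripper":1},{"angular":[0,0,0],"xyz":[33,0,0],"gripper":1},{"angular":[0,0,0],"xyz":[35,0,0],"gripper":1},{"angular":[0,0,0],"xyz":[38,0,0],"gripper":1},{"angular":[0,0,0],"xyz":[41,0,0],"gripper":1},{"angular":[0,0,0],"xyz":[44,0,0],"gripper":1},{"angular":[0,0,0],"xyz":[47,0,0],"gripper":1},{"angular":[0,0,0],"xyz":[50,0,0],"gripper":1}]'
python3 -c "
from h import *
st()
for n in('side','top'): cv2.imwrite(f'pics/{n}4.png',cams.read_camera(n)[150:350,190:440,::-1].repeat(3,0).repeat(3,1))"
```

```text
clock: 4.9
position: [560.0, -33.0, 26.3]
eef_rot: [2.304, 2.135, 0.0]
wrist_force: [0.8, -0.5, 1.5]
opening: 0.999
t 4.9 bed [-63.4  -0.   26.3] yaw -0.0005 tilt [0.0001 0.    ] Fbed [-0.45 -0.8   1.45] op 0.999
```

View pics/side4.png

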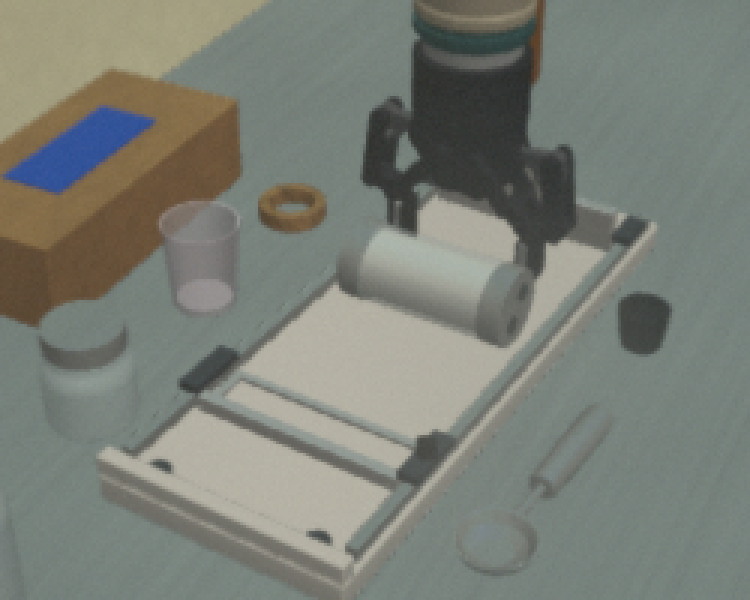

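View pics/top4.png

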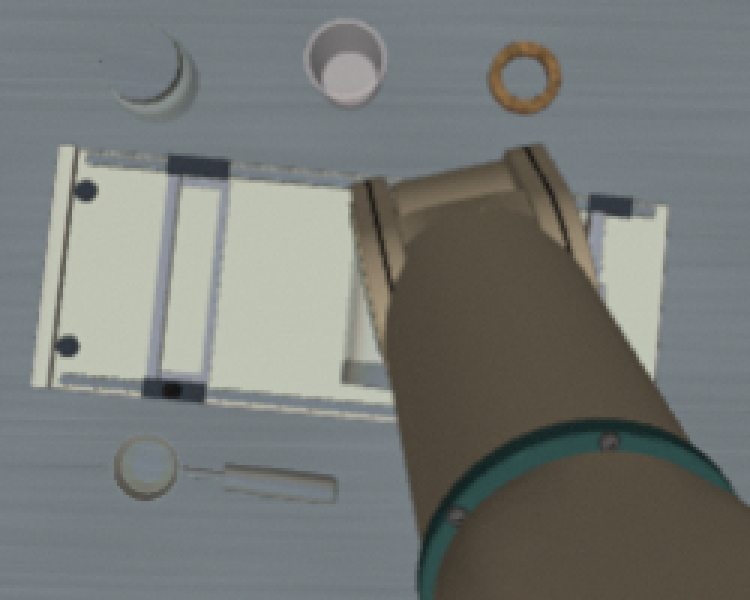

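```bash
python3 -c "
from h import *
print(wb(b,px2w('top',[(190+343/3,150+375/3),(190+351/3,150+262/3)],47)))"
python3 -m inch '[{"angular":[0,0,0],"xyz":[4,0,0],"gripper":1},{"angular":[0,0,0],"xyz":[8,0,0],"gripper":1},{"angular":[0,0,0],"xyz":[12,0,0],"gripper":1},{"angular":[0,0,0],"xyz":[16,0,0],"gripper":1},{"angular":[0,0,0],"xyz":[20,0,0],"gripper":1},{"angular":[0,0,0],"xyz":[24,0,0],"gripper":1},{"angular":[0,0,0],"xyz":[28,0,0],"gripper":1},{"angular":[0,0,0],"xyz":[32,0,0],"gripper":1},{"angular":[0,0,0],"xyz":[36,0,0],"gripper":1},{"angular":[0,0,0],"xyz":[40,0,0],"gripper":1},{"angular":[0,0,0],"xyz":[44,0,0],"gripper":1},{"angular":[0,0,0],"xyz":[48,0,0],"gripper":1},{"angular":[0,0,0],"xyz":[52,0,0],"gripper":1},{"angular":[0,0,0],"xyz":[56,0,0],"gripper":1},{"angular":[0,0,0],"xyz":[60,0,0],"gripper":1},{"angular":[0,0,0],"xyz":[64,0,0],"gripper":1},{"angular":[0,0,0],"xyz":[68,0,0],"gripper":1},{"angular":[0,0,0],"xyz":[72,0,0],"gripper":1},{"angular":[0,0,0],"xyz":[75,0,0],"gripper":1},{"angular":[0,0,0],"xyz":[78,0,0],"gripper":1}]'
python3 -c "
from h import *
st()
for n in('side','top'): cv2.imwrite(f'pics/{n}5.png',cams.read_camera(n)[150:350,190:440,::-1].repeat(3,0).repeat(3,1))"
```

```text
[[  1.71023989  55.62248395  47.        ]
 [  3.42897049 -20.84841255  47.        ]]
clock: 7.0
position: [566.0, 44.7, 26.3]
eef_rot: [2.304, 2.135, 0.0]
wrist_force: [-0.4, -0.3, 0.6]
opening: 0.999
t 7.0 bed [14.6 -0.  26.3] yaw -0.0005 tilt [0. 0.] Fbed [-0.35  0.38  0.61] op 0.999
```

View pics/side5.png

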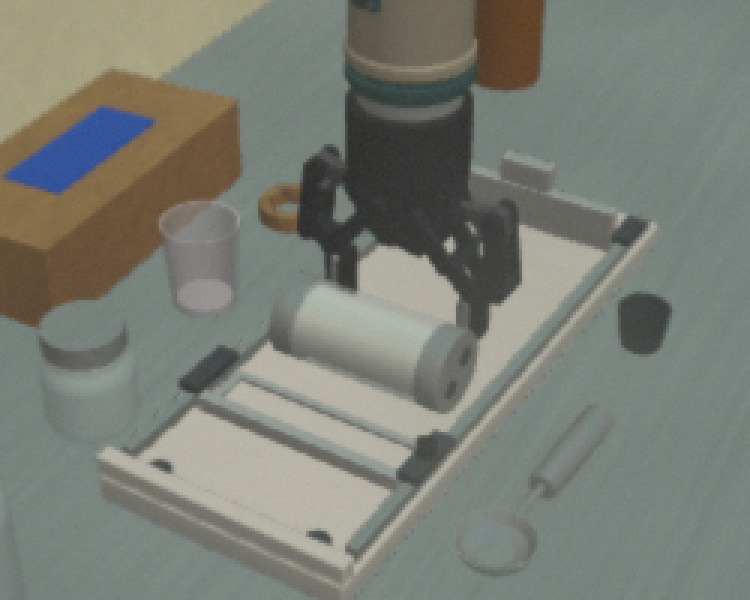

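View pics/top5.png

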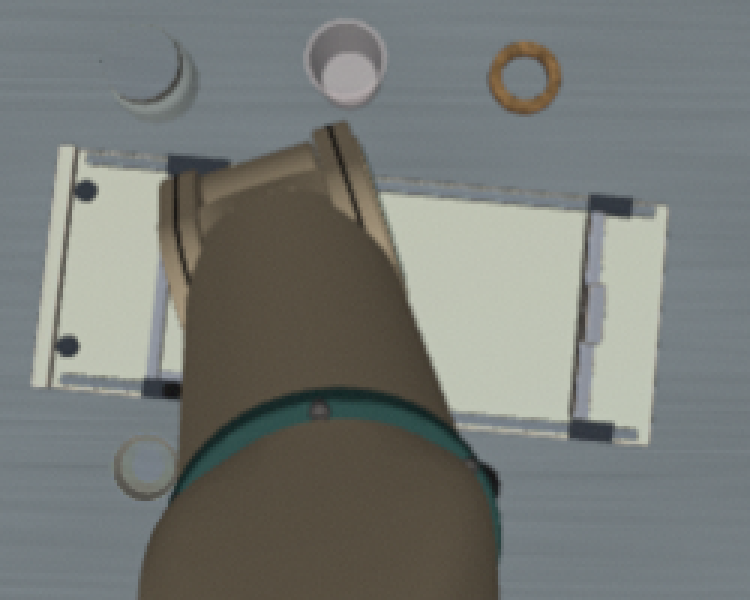

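```bash
python3 -m inch '[{"angular":[0,0,0],"xyz":[3,0,0],"gripper":1},{"angular":[0,0,0],"xyz":[6,0,0],"gripper":1},{"angular":[0,0,0],"xyz":[9,0,0],"gripper":1},{"angular":[0,0,0],"xyz":[12,0,0],"gripper":1},{"angular":[0,0,0],"xyz":[15,0,0],"gripper":1},{"angular":[0,0,0],"xyz":[18,0,0],"gripper":1},{"angular":[0,0,0],"xyz":[20,0,0],"gripper":1},{"angular":[0,0,0],"xyz":[22,0,0],"gripper":1},{"angular":[0,0,0],"xyz":[24,0,0],"gripper":1},{"angular":[0,0,0],"xyz":[26,0,0],"gripper":1},{"angular":[0,0,0],"xyz":[26,0,0],"gripper":1},{"angular":[0,0,0],"xyz":[26,0,0],"gripper":1}]'
python3 -c "
from h import *
st()"
python3 -m inch '[{"angular":[0,0,0],"xyz":[1,0,0],"gripper":1},{"angular":[0,0,0],"xyz":[2,0,0],"gripper":1},{"angular":[0,0,0],"xyz":[3,0,0],"gripper":1},{"angular":[0,0,0],"xyz":[4,0,0],"gripper":1}]'
python3 -c "
from h import *
st()
cv2.imwrite(f'pics/side6.png',cams.read_camera('side')[200:350,230:400,::-1].repeat(4,0).repeat(4,1))"
```

```text
clock: 8.3
position: [567.9, 70.3, 26.3]
eef_rot: [2.304, 2.135, -0.0]
wrist_force: [0.1, -0.3, 0.3]
opening: 1.0
t 8.3 bed [40.3 -0.  26.3] yaw -0.0005 tilt [-0. -0.] Fbed [-0.29 -0.11  0.28] op 1.0
clock: 8.7
position: [568.2, 74.4, 26.3]
eef_rot: [2.304, 2.135, 0.0]
wrist_force: [-0.4, 0.1, 0.4]
opening: 1.001
t 8.7 bed [44.4 -0.1 26.3] yaw -0.0005 tilt [ 0. -0.] Fbed [0.03 0.42 0.41] op 1.001
```

View pics/side6.png

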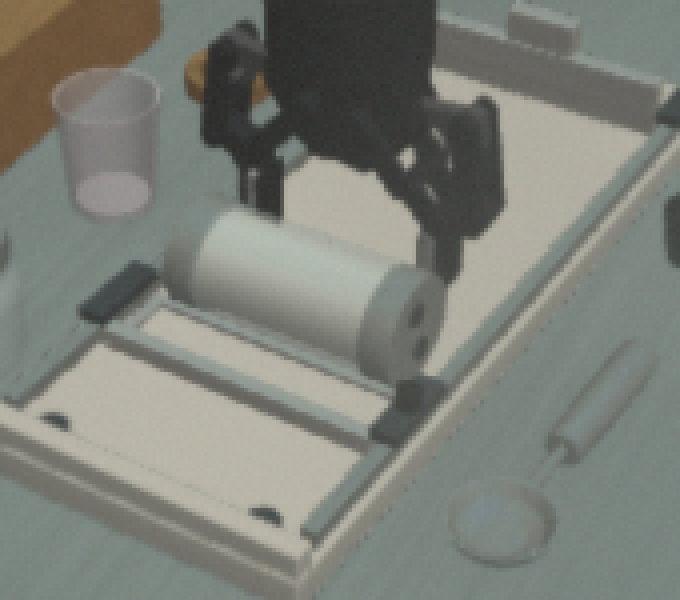

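```bash
python3 -m inch '[{"angular":[0,0,0],"xyz":[1,0,0],"gripper":1},{"angular":[0,0,0],"xyz":[2,0,0],"gripper":1}]' | grep -E 'pos|force'
python3 -m inch '[{"angular":[0,0,0],"xyz":[1,0,0],"gripper":1},{"angular":[0,0,0],"xyz":[2,0,0],"gripper":1}]' | grep -E 'pos|force'
python3 -m inch '[{"angular":[0,0,0],"xyz":[1,0,0],"gripper":1},{"angular":[0,0,0],"xyz":[2,0,0],"gripper":1}]' | grep -E 'pos|force'
python3 -c "
from h import *
st()
cv2.imwrite(f'pics/side7.png',cams.read_camera('side')[200:350,230:400,::-1].repeat(4,0).repeat(4,1))"
```

```text
position: [568.3, 75.3, 26.4]
wrist_force: [-0.4, -3.7, 1.9]
position: [568.3, 75.8, 26.4]
wrist_force: [-0.8, -7.2, 3.2]
position: [568.4, 77.1, 26.4]
wrist_force: [-1.5, -4.8, 2.4]
t 9.35 bed [47.1 -0.  26.4] yaw -0.0028 tilt [-0.001  -0.0037] Fbed [-4.93  1.14  2.37] op 0.994
```

View pics/side7.png

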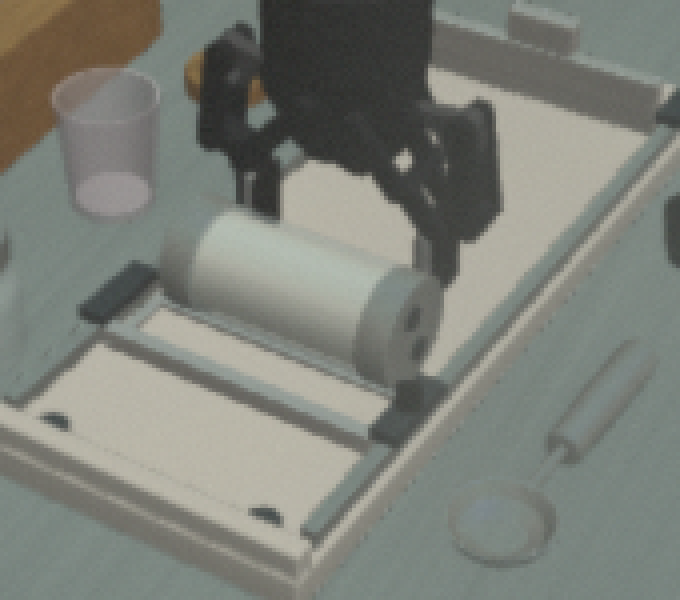

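```bash
for i in 1 ; do :; done
python3 -m inch '[{"angular":[0,0,0],"xyz":[1,0,0],"gripper":1},{"angular":[0,0,0],"xyz":[2,0,0],"gripper":1}]' | grep -E 'pos|force'
python3 -m inch '[{"angular":[0,0,0],"xyz":[1,0,0],"gripper":1},{"angular":[0,0,0],"xyz":[2,0,0],"gripper":1}]' | grep -E 'pos|force'
python3 -m inch '[{"angular":[0,0,0],"xyz":[1,0,0],"gripper":1},{"angular":[0,0,0],"xyz":[2,0,0],"gripper":1}]' | grep -E 'pos|force'
python3 -c "
from h import *
st()"
```

```text
position: [569.1, 82.7, 26.4]
wrist_force: [-0.0, -1.4, 1.4]
position: [569.1, 85.5, 26.3]
wrist_force: [0.5, -0.2, -0.3]
position: [569.1, 87.0, 26.3]
wrist_force: [0.3, -0.6, 0.9]
t 10.0 bed [57.   0.  26.3] yaw 0.0002 tilt [0.     0.0006] Fbed [-0.61 -0.32  0.87] op 0.997
```

```bash
python3 -c "
from h import *
st()
cv2.imwrite(f'pics/side8.png',cams.read_camera('side')[200:350,230:400,::-1].repeat(4,0).repeat(4,1))"
```

```text
t 10.0 bed [57.   0.  26.3] yaw 0.0002 tilt [0.     0.0006] Fbed [-0.61 -0.32  0.87] op 0.997
```

View pics/side8.png

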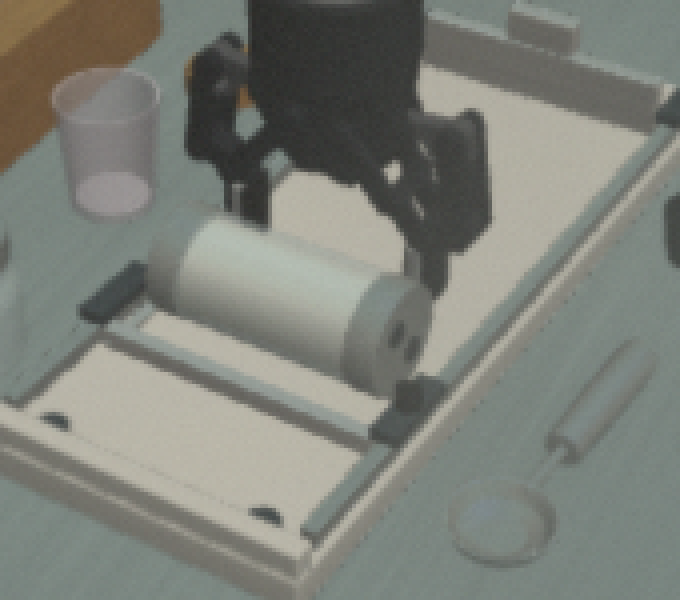

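```bash
python3 -m inch '[{"angular":[0,0,0],"xyz":[1,0,0],"gripper":1},{"angular":[0,0,0],"xyz":[2,0,0],"gripper":1},{"angular":[0,0,0],"xyz":[3,0,0],"gripper":1}]' | grep -E 'pos|force'
python3 -m inch '[{"angular":[0,0,0],"xyz":[1,0,0],"gripper":1},{"angular":[0,0,0],"xyz":[2,0,0],"gripper":1},{"angular":[0,0,0],"xyz":[3,0,0],"gripper":1}]' | grep -E 'pos|force'
python3 -m inch '[{"angular":[0,0,0],"xyz":[0,0,0],"gripper":1},{"angular":[0,0,0],"xyz":[0,0,0],"gripper":1},{"angular":[0,0,0],"xyz":[0,0,0],"gripper":1}]' | grep -E 'pos|force'
python3 -c "
from h import *
st()
cv2.imwrite(f'pics/side9.png',cams.read_camera('side')[200:350,230:400,::-1].repeat(4,0).repeat(4,1))"
```

```text
position: [569.4, 89.5, 26.3]
wrist_force: [0.3, 0.2, -0.0]
position: [569.6, 92.4, 26.4]
wrist_force: [0.2, -1.1, -1.1]
position: [569.6, 92.3, 26.3]
wrist_force: [0.4, 0.3, 0.4]
t 10.95 bed [62.3 -0.1 26.3] yaw -0.0005 tilt [ 0. -0.] Fbed [ 0.36 -0.34  0.43] op 1.001
```

View pics/side9.png

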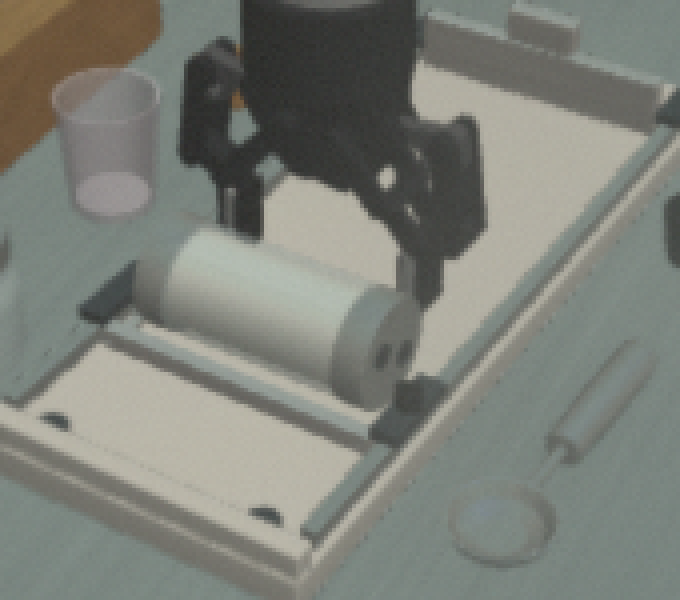

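```bash
cat >> h.py <<'E'
def ov(name,ax,z,out,n='side'):
    im=cams.read_camera(n)[:,:,::-1].copy()
    im=im[150:350,190:440].repeat(3,0).repeat(3,1)
    t=np.linspace(0,2*np.pi,120)
    for y,c in((60,(0,0,255)),(-60,(0,255,0))):
        P=bw(b,np.c_[ax+27*np.cos(t),y+0*t+1,z+27*np.sin(t)])
        p=(w2px(n,P)-[190,150]+.5)*3
        cv2.polylines(im,[p.astype(int).reshape(-1,1,2)],True,c,1)
    cv2.imwrite(out,im)
E
python3 -c "
from h import *
ov(0,109,48.7,'pics/s10.png')"
```

```text
(no output)
```

View pics/s10.png

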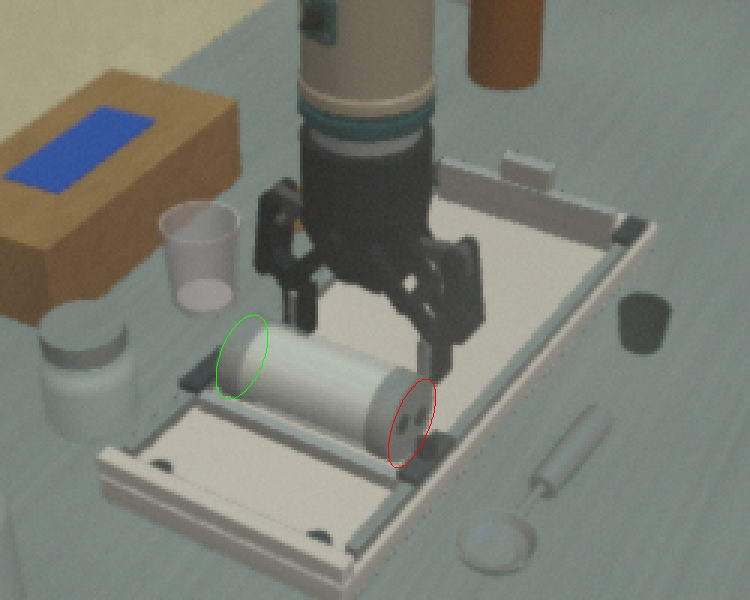

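```bash
python3 -m inch '[{"angular":[0,0,0],"xyz":[-3,0,0],"gripper":1},{"angular":[0,0,0],"xyz":[-12,0,0],"gripper":1},{"angular":[0,0,0],"xyz":[-30,0,0],"gripper":1},{"angular":[0,0,0],"xyz":[-60,0,-30],"gripper":1},{"angular":[0,0,0],"xyz":[-100,0,-70],"gripper":1},{"angular":[0,0,0],"xyz":[-140,0,-100],"gripper":1},{"angular":[0,0,0],"xyz":[-180,0,-110],"gripper":1},{"angular":[0,0,0],"xyz":[-220,0,-110],"gripper":1},{"angular":[0,0,0],"xyz":[-258,0,-110],"gripper":1},{"angular":[0,0,0],"xyz":[-258,0,-110],"gripper":1},{"angular":[0,0,0],"xyz":[-258,0,-110],"gripper":1},{"angular":[0,0,0],"xyz":[-258,0,-110],"gripper":1}]' | grep -E 'clo|pos|force'
python3 -c "
from h import *
st();rel(-197,0,24)
ov(0,109,48.7,'pics/s11.png')
ov(0,109,48.7,'pics/t11.png','top')"
```

```text
clock: 12.25
position: [549.9, -163.8, 136.2]
wrist_force: [0.2, 0.1, 0.8]
t 12.25 bed [-194.5    0.3  136.2] yaw 0.0007 tilt [-0.0002  0.0011] Fbed [ 0.15 -0.2   0.84] op 1.001
xyz [ -2.6   0.3 112.2] ang [-0.0002 -0.001   0.0007]
```

View pics/s11.png

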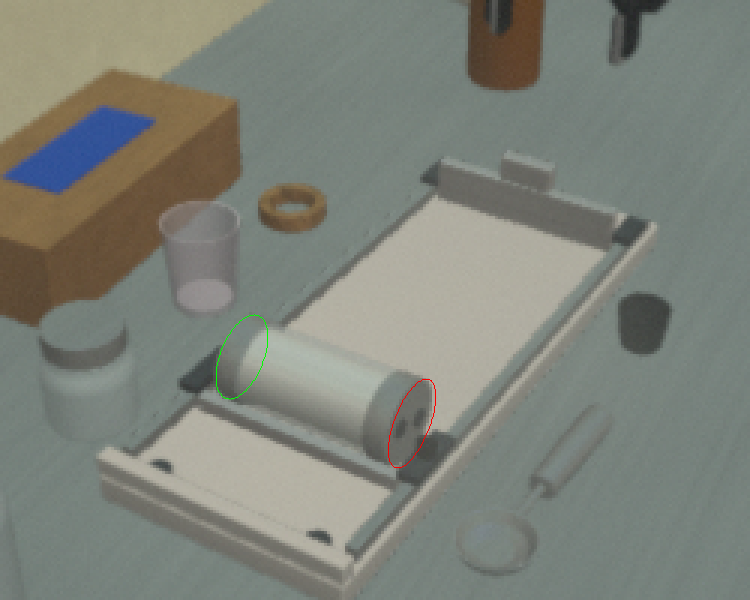

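View pics/t11.png

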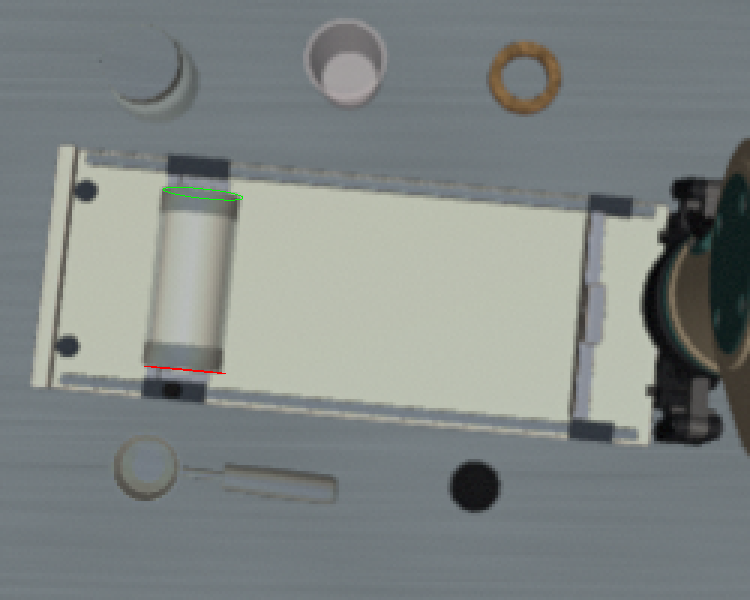

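```bash
python3 -m inch '[{"angular":[0,0,0],"xyz":[-2,0,35],"gripper":1},{"angular":[0,0,0],"xyz":[-2,0,70],"gripper":1},{"angular":[0,0,0],"xyz":[-2,0,95],"gripper":1},{"angular":[0,0,0],"xyz":[-2,0,110],"gripper":1},{"angular":[0,0,0],"xyz":[-2,0,110],"gripper":1},{"angular":[0,0,0],"xyz":[-2,0,110],"gripper":1}]' | grep -E 'clo|pos|force'
python3 -c "
from h import *
st()"
python3 -m inch '[{"angular":[0,0,0],"xyz":[3,0,0],"gripper":1},{"angular":[0,0,0],"xyz":[6,0,0],"gripper":1},{"angular":[0,0,0],"xyz":[9,0,0],"gripper":1},{"angular":[0,0,0],"xyz":[12,0,0],"gripper":1},{"angular":[0,0,0],"xyz":[15,0,0],"gripper":1},{"angular":[0,0,0],"xyz":[18,0,0],"gripper":1},{"angular":[0,0,0],"xyz":[21,0,0],"gripper":1},{"angular":[0,0,0],"xyz":[24,0,0],"gripper":1},{"angular":[0,0,0],"xyz":[27,0,0],"gripper":1},{"angular":[0,0,0],"xyz":[30,0,0],"gripper":1},{"angular":[0,0,0],"xyz":[34,0,0],"gripper":1},{"angular":[0,0,0],"xyz":[38,0,0],"gripper":1},{"angular":[0,0,0],"xyz":[42,0,0],"gripper":1},{"angular":[0,0,0],"xyz":[46,0,0],"gripper":1},{"angular":[0,0,0],"xyz":[50,0,0],"gripper":1}]' | grep -E 'clo|pos|force'
python3 -c "
from h import *
st()
ov(0,109,48.7,'pics/s12.png')"
```

```text
clock: 12.95
position: [550.5, -166.4, 26.9]
wrist_force: [0.6, -0.4, 1.1]
t 12.95 bed [-197.1   -0.5   26.9] yaw 0.0005 tilt [0.0008 0.    ] Fbed [-0.34 -0.6   1.14] op 1.002
clock: 14.45
position: [553.8, -116.7, 26.3]
wrist_force: [1.0, -2.0, -0.4]
t 14.45 bed [-147.3   -0.    26.3] yaw -0.0004 tilt [0.0002 0.    ] Fbed [-1.96 -1.19 -0.43] op 0.999
```

View pics/s12.png

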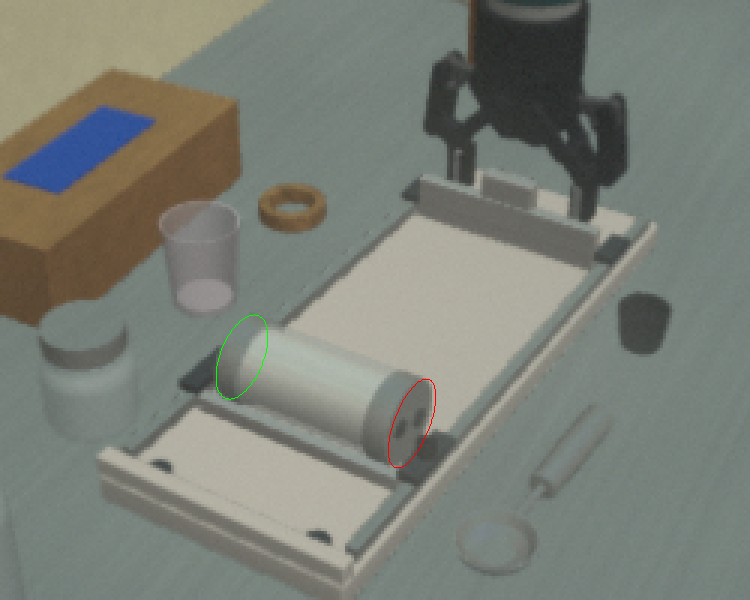

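```bash
python3 -m inch '[{"angular":[0,0,0],"xyz":[6,0,0],"gripper":1},{"angular":[0,0,0],"xyz":[14,0,0],"gripper":1},{"angular":[0,0,0],"xyz":[22,0,0],"gripper":1},{"angular":[0,0,0],"xyz":[30,0,0],"gripper":1},{"angular":[0,0,0],"xyz":[38,0,0],"gripper":1},{"angular":[0,0,0],"xyz":[46,0,0],"gripper":1},{"angular":[0,0,0],"xyz":[54,0,0],"gripper":1},{"angular":[0,0,0],"xyz":[62,0,0],"gripper":1},{"angular":[0,0,0],"xyz":[70,0,0],"gripper":1},{"angular":[0,0,0],"xyz":[78,0,0],"gripper":1},{"angular":[0,0,0],"xyz":[86,0,0],"gripper":1},{"angular":[0,0,0],"xyz":[94,0,0],"gripper":1},{"angular":[0,0,0],"xyz":[102,0,0],"gripper":1},{"angular":[0,0,0],"xyz":[110,0,0],"gripper":1},{"angular":[0,0,0],"xyz":[118,0,0],"gripper":1},{"angular":[0,0,0],"xyz":[126,0,0],"gripper":1},{"angular":[0,0,0],"xyz":[134,0,0],"gripper":1},{"angular":[0,0,0],"xyz":[142,0,0],"gripper":1},{"angular":[0,0,0],"xyz":[150,0,0],"gripper":1},{"angular":[0,0,0],"xyz":[156,0,0],"gripper":1}]' | grep -E 'clo|pos|force'
python3 -c "
from h import *
st()"
python3 -m inch '[{"angular":[0,0,0],"xyz":[5,0,0],"gripper":1},{"angular":[0,0,0],"xyz":[10,0,0],"gripper":1},{"angular":[0,0,0],"xyz":[15,0,0],"gripper":1},{"angular":[0,0,0],"xyz":[19,0,0],"gripper":1},{"angular":[0,0,0],"xyz":[23,0,0],"gripper":1},{"angular":[0,0,0],"xyz":[27,0,0],"gripper":1},{"angular":[0,0,0],"xyz":[31,0,0],"gripper":1},{"angular":[0,0,0],"xyz":[34,0,0],"gripper":1},{"angular":[0,0,0],"xyz":[37,0,0],"gripper":1},{"angular":[0,0,0],"xyz":[40,0,0],"gripper":1}]' | grep -E 'clo|pos|force'
python3 -c "
from h import *
st()
ov(0,109,48.7,'pics/s13.png')"
```

```text
clock: 16.5
position: [565.5, 39.4, 26.3]
wrist_force: [3.0, -1.9, 1.6]
t 16.5 bed [ 9.3  0.  26.3] yaw 0.0001 tilt [-0.      0.0003] Fbed [-1.71 -3.19  1.56] op 1.0
clock: 17.5
position: [568.6, 78.5, 26.3]
wrist_force: [0.8, -2.6, -0.1]
t 17.5 bed [48.4 -0.1 26.3] yaw -0.0006 tilt [ 0.     -0.0001] Fbed [-2.48 -1.04 -0.14] op 0.998
```

View pics/s13.png

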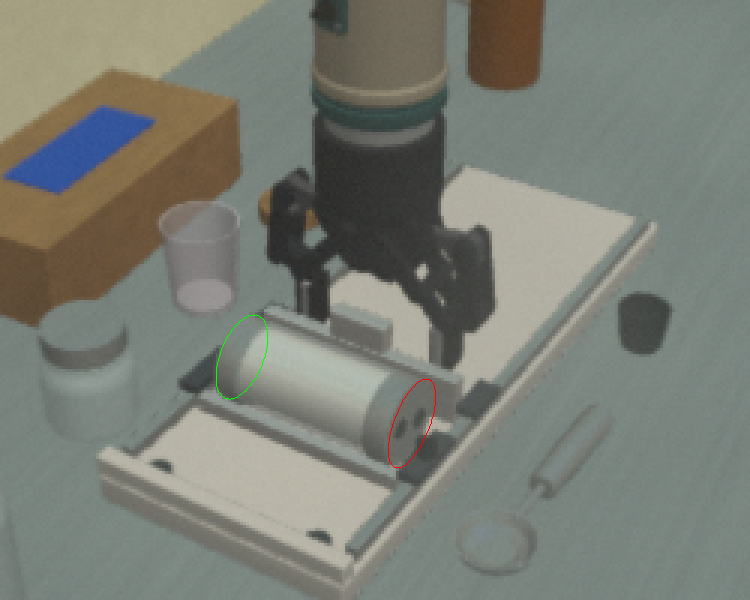

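```bash
python3 -m inch '[{"angular":[0,0,0],"xyz":[2,0,0],"gripper":1},{"angular":[0,0,0],"xyz":[4,0,0],"gripper":1},{"angular":[0,0,0],"xyz":[6,0,0],"gripper":1},{"angular":[0,0,0],"xyz":[8,0,0],"gripper":1},{"angular":[0,0,0],"xyz":[9,0,0],"gripper":1},{"angular":[0,0,0],"xyz":[10,0,0],"gripper":1}]' | grep -E 'clo|pos|force'
python3 -c "
from h import *
st()
ov(0,109,48.7,'pics/s14.png')"
```

```text
clock: 18.15
position: [569.2, 88.4, 26.3]
wrist_force: [1.0, -1.4, 0.5]
t 18.15 bed [58.3  0.1 26.3] yaw -0.0005 tilt [-0.0002 -0.0001] Fbed [-1.3  -1.06  0.54] op 1.003
```

View pics/s14.png

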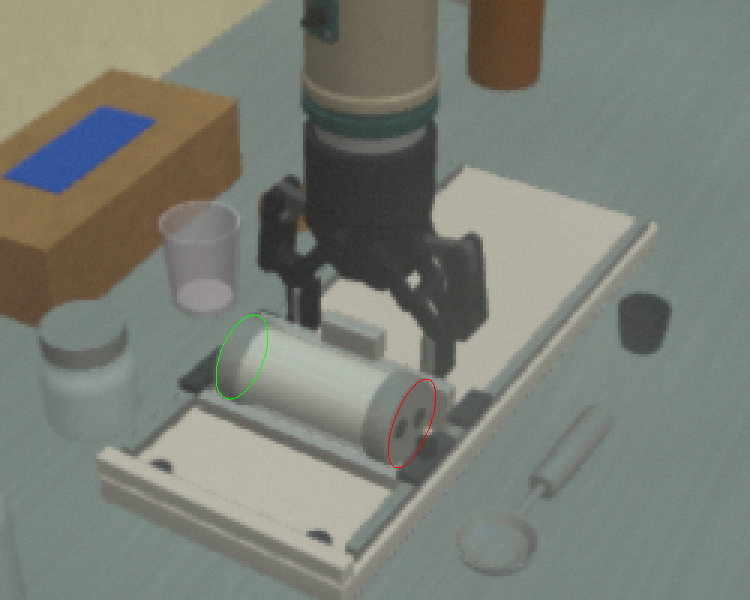

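Small gap left; creep with force readings.

```bash
python3 -m inch '[{"angular":[0,0,0],"xyz":[0.5,0,0],"gripper":1},{"angular":[0,0,0],"xyz":[1,0,0],"gripper":1}]' | grep -E 'pos|force'
python3 -m inch '[{"angular":[0,0,0],"xyz":[0.5,0,0],"gripper":1}]' | grep -E 'pos|force'
python3 -m inch '[{"angular":[0,0,0],"xyz":[0.5,0,0],"gripper":1}]' | grep -E 'pos|force'
python3 -m inch '[{"angular":[0,0,0],"xyz":[0.5,0,0],"gripper":1}]' | grep -E 'pos|force'
python3 -m inch '[{"angular":[0,0,0],"xyz":[0.5,0,0],"gripper":1}]' | grep -E 'pos|force'
python3 -c "
from h import *
st()
ov(0,109,48.7,'pics/s15.png')"
```

```text
position: [569.2, 89.2, 26.3]
wrist_force: [0.1, -1.7, 0.5]
position: [569.2, 89.7, 26.3]
wrist_force: [0.2, -1.5, -0.3]
position: [569.3, 90.3, 26.3]
wrist_force: [0.2, -1.3, -0.1]
position: [569.3, 90.8, 26.3]
wrist_force: [-0.6, -1.2, 0.6]
position: [569.4, 91.3, 26.3]
wrist_force: [0.3, -1.2, 0.5]
t 18.8 bed [61.3  0.1 26.3] yaw -0.0005 tilt [-0.0002 -0.    ] Fbed [-1.15 -0.36  0.52] op 1.001
```

View pics/s15.png

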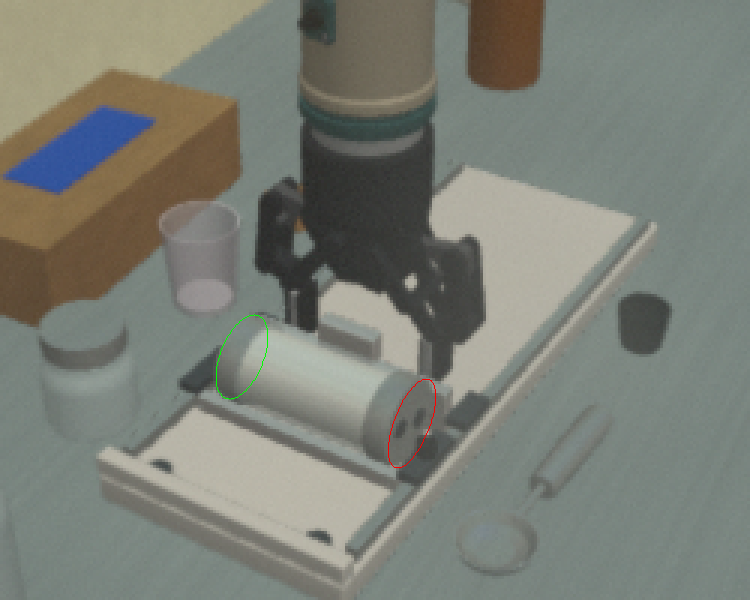

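```bash
python3 -m inch '[{"angular":[0,0,0],"xyz":[0.5,0,0],"gripper":1}]' | grep -E 'pos|force'
python3 -m inch '[{"angular":[0,0,0],"xyz":[0.5,0,0],"gripper":1}]' | grep -E 'pos|force'
python3 -m inch '[{"angular":[0,0,0],"xyz":[0.5,0,0],"gripper":1}]' | grep -E 'pos|force'
```

```text
position: [569.5, 91.8, 26.3]
wrist_force: [-0.8, -2.4, -0.2]
position: [569.5, 92.2, 26.3]
wrist_force: [-0.0, -3.0, -0.4]
position: [569.5, 92.3, 26.3]
wrist_force: [-0.3, -2.8, 0.5]
```

```bash
python3 -m inch '[{"angular":[0,0,0],"xyz":[-1,0,0],"gripper":1},{"angular":[0,0,0],"xyz":[-5,0,0],"gripper":1},{"angular":[0,0,0],"xyz":[-15,0,0],"gripper":1},{"angular":[0,0,0],"xyz":[-30,0,0],"gripper":1},{"angular":[0,0,0],"xyz":[-60,0,-30],"gripper":1},{"angular":[0,0,0],"xyz":[-100,0,-65],"gripper":1},{"angular":[0,0,0],"xyz":[-140,0,-100],"gripper":1},{"angular":[0,0,0],"xyz":[-180,0,-120],"gripper":1},{"angular":[0,0,0],"xyz":[-220,0,-130],"gripper":1},{"angular":[0,0,0],"xyz":[-250,0,-130],"gripper":1},{"angular":[0,0,0],"xyz":[-250,0,-130],"gripper":1},{"angular":[0,0,0],"xyz":[-250,0,-130],"gripper":1},{"angular":[0,0,0],"xyz":[-250,0,-130],"gripper":1},{"angular":[0,0,0],"xyz":[-250,0,-130],"gripper":1}]' | grep -E 'clo|pos|force'
python3 -c "
from h import *
st()
ov(0,109,48.7,'pics/s16.png')
im=cams.read_camera('top')[190:290,195:330,::-1];cv2.imwrite('pics/t16.png',cv2.resize(im,None,fx=5.5,fy=5.5,interpolation=cv2.INTER_CUBIC))"
```

```text
clock: 20.55
position: [550.7, -155.0, 156.1]
wrist_force: [0.6, 0.5, -0.2]
t 20.55 bed [-185.7    0.2  156.1] yaw 0.0018 tilt [-0.0003  0.0009] Fbed [ 0.51 -0.52 -0.19] op 0.997
```

View pics/s16.png

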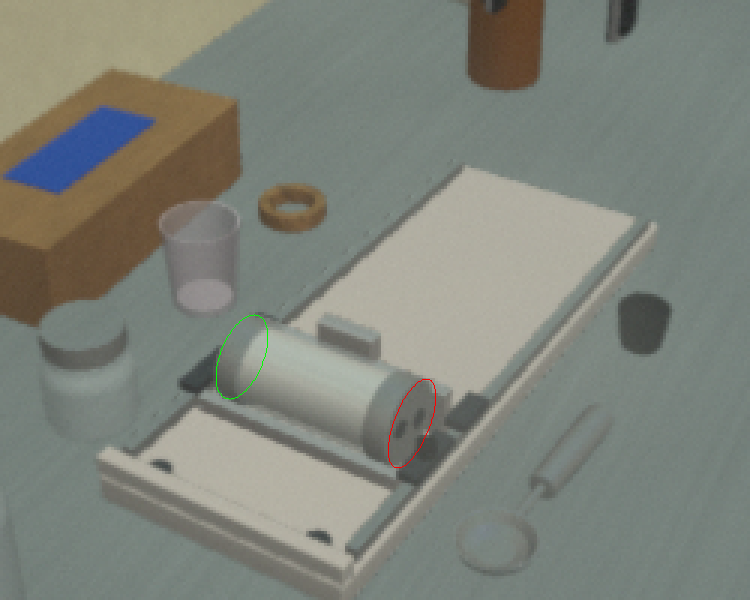

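View pics/t16.png

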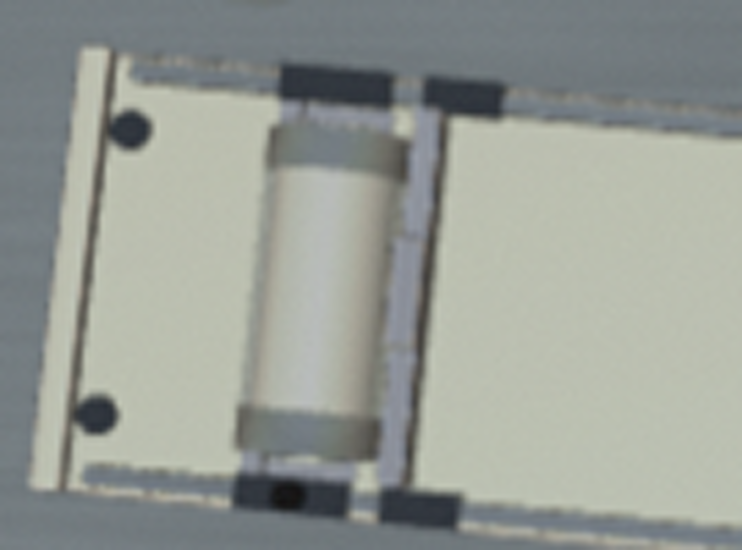

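```bash
python3 -c "
from workcell import workorder
print(workorder.finish_job())"
```

```text
the job is handed in; nothing more can be done
None
```

The column is in the cradle with the keeper plate up against its side, and I handed the job in at about 20.6 s of the 64 s. No verdict was reported.

- **Column:** I pushed it along the bed with the open fingers. At the near lip I read about 7 N, against the 18 N limit, and it then dropped into the seat. After the fingers backed off it stayed put. The camera views put its axis at about x = 109–111 mm on the bed, and it looked square to the bed.
- **Keeper:** I pushed it on its back face. The force rose from about 1.3 N to 3 N at contact, within about 1 mm of where I expected it. I stopped there and backed away.
- **Last checks:** The final pictures show the column still seated and unmoved, and the keeper against it with no gap I could see. The arm was clear of everything, with the wrist force near zero. The bystanders in view looked undisturbed.
- **Disagreement:** The side and top cameras differed by about 5 mm on where the near lip is. I relied on the felt contacts instead.
- **Not measured:** I judged the column's height and the final keeper gap from pictures and the felt contact, not by direct measurement.

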